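# Seat the board holder's taper plug in its swivel base

## Task

Take the board-holder head out of its parking stand, set its tapered plug in the brass cup of the swivel base with the red jaw over the red pointer, and press it straight down with about 15 N (never as much as 30 N) until the stiff cup has gone down onto its stop and the plug beds firmly; hold that push for a moment. Then take the load off and, with the plug still down in its seat, rock the head to check that it turns freely: about 20 degrees counter-clockwise (seen from above) of the pointer, then about 20 degrees clockwise of it. Finish with the red jaw back over the pointer and let go, leaving the other things on the bench where they are.

Things in the scene. Friction and masses are not known exactly. Their poses are not given: they have to be found in the camera images.
- head_grip (a point): Centre of the black grip block of the board-holder head (loose, about 0.45 kg, upright in the parking stand). Block 40 mm along the head's x, 16 mm wide along its y, from 22 mm below this point to 21 mm above: pinch the 16 mm width. Axes are the head's: z up, x along the crossbar to the red jaw. The aluminium crossbar (150 x 16 x 8 mm) has its top 23 mm below this point
- red_jaw (a point): Centre of the red jaw on the crossbar's end, 70 mm along the head's x from its axis and 16 mm below head_grip; 10 x 34 x 22 mm; a blue one like it is on the other end. Axes as the head
- plug_foot (a point): Centre of the flat foot of the steel plug under the head, on its axis, 57 mm below head_grip; axes as the head. The plug is a cone 18 mm diameter at the foot, 55 mm at its top 24 mm higher, where a 72 mm flange, 6 mm thick, sits under the crossbar (flange underside 33 mm below head_grip)
- swivel_base: Swivel base, fixed: dark foot 120 mm diameter, grey housing 88 mm diameter, 40 mm high. Origin on the axis at bench level, x along its red pointer, a bar 12 mm wide and high, 55 to 105 mm from the axis. The brass cup in it goes down 2 to 18 mm onto a hard stop, at a height that differs each time and cannot be seen. It moves only under about 8 N (not under the head's weight) and stays where left
- cup_rim (a point): Centre of the rim of the brass taper cup, on the swivel base's axis; axes as swivel_base, moves with the cup. Bore 51 mm diameter at the rim, matching the plug: seated, the flange stands 3 mm above the rim, plug_foot is 21 mm below this point and head_grip 36 mm above it. The rim stands 42 to 68 mm above the bench at the start. The cup slides up and down in the housing
- park_stand: Parking stand, fixed: black upright tube on a foot, 80 mm outer and 62 mm inner diameter, rim 45 mm above the bench. The head hangs in it by its flange, with about 3 mm play around the plug; origin on the axis at bench level
- phone_mid (a point): Middle of a loose black phone lying flat, 72 x 148 x 8 mm; leave it alone
- bottle_mid (a point): Middle of a loose green bottle, 60 mm diameter, 150 mm high, upright; leave it alone
- parts_cup_mid (a point): Middle of a loose white parts cup, 72 mm diameter, 45 mm high; leave it alone
- driver_grip (a point): Handle of a loose screwdriver with orange handle, lying on the bench; leave it alone
Mind the look-alikes: they are no part of the job. What is shaped like the swivel_base but brown or orange is not meant. Of the things that look like the part that bears head_grip, the larger one is meant.

How it is judged:
On the way, in this order (a step that is already met when the one before it is completed fails the run):
1. pressed home on the stop, red jaw over the pointer: plug seated, upright, still, under a held push of about 12 to 26 N (the force summed over the taper's faces is about 1.5 times the push) (z of plug_foot in the frame of cup_rim below -0.0195 m and horizontal distance between plug_foot and swivel_base below 0.002 m and angle between plug_foot's own z axis and vertical below 0.06 rad and x of red_jaw in the frame of swivel_base above 0.05 m and y of red_jaw in the frame of swivel_base between -0.015 and 0.015 m and contact force between head and swivel_base between 17 and 40 N and linear speed of head below 0.005 m/s), for 0.3 s.
2. rocked at least 15 degrees counter-clockwise of the pointer, seated, with the load off (still touching, under about 12 N of push) (y of red_jaw in the frame of swivel_base above 0.018 m and x of red_jaw in the frame of swivel_base above 0.04 m and z of plug_foot in the frame of cup_rim below -0.0195 m and contact force between head and swivel_base between 0.5 and 20 N), for 0.1 s.
3. then rocked at least 15 degrees clockwise of the pointer, in the same way (y of red_jaw in the frame of swivel_base below -0.018 m and x of red_jaw in the frame of swivel_base above 0.04 m and z of plug_foot in the frame of cup_rim below -0.0195 m and contact force between head and swivel_base between 0.5 and 20 N), for 0.1 s.
At the end, for the whole second after the job is handed in: The head stands seated and at rest in the cup, let go: plug within 1.5 mm of fully seated in the cup and within 2 mm of the base's axis, upright within 0.06 rad, red jaw within 12 mm to either side of the pointer's line (z of plug_foot in the frame of cup_rim below -0.0195 m and horizontal distance between plug_foot and swivel_base below 0.002 m and angle between plug_foot's own z axis and vertical below 0.06 rad and x of red_jaw in the frame of swivel_base above 0.05 m and y of red_jaw in the frame of swivel_base between -0.012 and 0.012 m and linear speed of head below 0.01 m/s and contact force between head and the arm below 0.1 N); the robot touches nothing.
It fails at once if the head is pushed into the swivel base or its cup with about 30 N or more (45 N summed over the taper's faces) (contact force between head and swivel_base above 45 N).
It fails at once if the robot pushes on the swivel base or the parking stand with over 20 N (contact force between the arm and swivel_base above 20 N or contact force between the arm and park_stand above 20 N).
It fails at once if the head is tipped by more than 0.5 rad (angle between head_grip's own z axis and vertical above 0.5 rad).
It fails at once if a bystander (phone, bottle, parts cup, screwdriver) is moved by more than 30 mm (distance of any of phone_mid, bottle_mid, parts_cup_mid, driver_grip from where it was at the start of the episode above 0.03 m).
It also fails if it takes over 61 s, if anything falls off the work surface, if the arm or the gripper's body presses on something with over 40 N, if the wrist force passes 120 N, or if a joint passes its speed limit or range.

## Robot

A 6-joint arm with a two-finger parallel gripper is mounted at the origin on the work surface. World frame = base frame: x ahead of the robot, y to its left, z up, the work surface at z = 0. Lengths are in m, angles in rad, forces in N, time in s.
With the tool pointing down it reaches from about 0.25 to 0.725 m from the base axis. Payload 4 kg.
Tool frame: the origin (TCP) lies at the very end of the fingers, on their centre line; the grasp point (between the pads) lies 19 mm behind it; z points along the fingers, y is the direction in which the jaws open and shut (so a half turn about z gives the same grasp; the last joint's range is limited). The gripper opens to 85 mm and grips with 20 to 120 N. Pads are 22 mm wide; open, the fingers measure 114 mm over their backs; the gripper's body (76 mm by 85 mm) begins 54 mm behind the grasp point. The pads swing forward as they close: fully open they stand 13 mm farther back than shut.
Start: joints at [-1.306, 0.241, 0.005, 1.335, 0, 1.571], TCP at [0.131, -0.483, 0.231] pointing down, gripper open.
Joint ranges: [-2.72, 2.72], [-1.05, 1.87], [-1.09, 1.28], [-1.99, 2.15], [-1.42, 1.44], [-3.14, 3.14]. Speed limits (rad/s): [2.79, 2.79, 3.14, 3.14, 3.14, 3.14].

## Interface

Orientations are given as a unit quaternion [x, y, z, w].
In Python, from workcell import bot, camera gives the robot as it stands. The module is installed in compiled form; this text tells all that it offers.
- The arm moves only by the tool send_rows, never from a script. Its argument "deltas" is a list of rows, each an object with "grip": the opening, from 0 (shut) to 1 (fully open); "translation": the shift along the tool's x, y, z in m, a list of three; "twist": the turn, a rotation vector about the tool's x, y, z in degrees, a list of three. A call has 1 to 5 rows; each row is the pose to reach, as a shift and turn from the pose measured when the call began, along the tool's axes at that moment; what a row does not reach only later rows make up. A row lasts 1/8 s, in which the tool goes at most 62.5 mm and 10.7 degrees, less where a joint would pass 70% of its speed; a pose out of reach is approached as far as the arm can. A call with a gripper value outside its range is refused whole. The fingers move at their own pace and stop on an object; the grip force is fixed at half the most. Time passes only in rows, so rows that repeat a pose let the fingers close. It gives the time, the measured TCP pose, the force and the opening at its end, in the units of the state.
- bot.get_obs(): the state, without advancing time (a new reading comes with each control period).
- camera(name): name is "side" or "top"; returns a dict with "color" (384x512x3 uint8, blue, green, red), "intrinsics" (3x3 intrinsics, pixels), "xyz" and "rotation" of the camera in the world. Camera axes: x right, y down, z forward; pixel columns grow to the right and rows downward; lengths in m; the calibration is good to about 2 mm. A picture is of the moment at which its call begins. There is no depth.
- bot.job_done(): hands the job in, once; it reports no verdict.
The state is a dict: "clock": time; "joint_pos": joint angles; "joint_vel": joint speeds; "tau": joint torques, N m; "eef_pos": TCP position; "tool_rot": TCP orientation; "ft_force": force on the tool from outside, world axes, zero at the start; "ft_torque": the same for the moment, N m; "grip_width": finger opening in m.
Only numpy, scipy, OpenCV 4.12 (cv2) and the standard library are available. Lean on these libraries where they do the work, as an engineer would, in place of code of your own. Each camera call takes 0.05 s, during which the arm holds its last target.

## Working session

There is one attempt and no reset: what is moved stays moved. The work goes in short steps, Python scripts to look and compute and a tool call to move; the robot and the scene stay as the last step left them, time stands still between calls to the robot, and variables do not carry over. Pictures are saved under pics/ and viewed, and the job is handed in when it is done.

Besides the shell and the picture viewer there is one more tool, called by a JSON object that holds its "api" and its "payload", one argument or row to a line. send_rows: Moves the arm, as the interface text tells. Its arguments: {"type":"object","properties":{"deltas":{"type":"array","items":{"type":"object","properties":{"grip":{"type":"number"},"translation":{"type":"array","items":{"type":"number"}},"twist":{"type":"array","items":{"type":"number"}}}}}},"required":["deltas"]}

```bash
mkdir -p pics; ls
python3 - <<'E'
from workcell import bot,camera
import cv2
o=bot.get_obs()
for k,v in o.items(): print(k,v)
for n in("side","top"):
    c=camera(n); cv2.imwrite(f"pics/{n}0.png",c["color"])
    print(n,c["intrinsics"],c["xyz"],c["rotation"])
E
```

```text
pics
clock 0.0
joint_pos [-1.30599466e+00  2.41455357e-01  3.71700433e-03  1.33518075e+00
  1.94500481e-05  1.57075383e+00]
joint_vel [-1.50061818e-04  8.58800142e-04  2.27506088e-03 -7.08145420e-06
  8.70695970e-04 -5.71533894e-04]
tau [ 3.70478920e-04 -3.72313356e+01  2.52409101e+01  1.70058408e-02
  1.49103976e-04  4.86551045e-06]
eef_pos [ 0.1307001  -0.48196396  0.23038903]
tool_rot [ 9.91244444e-01  1.32035319e-01 -1.30455984e-04 -1.05338386e-03]
ft_force [-0.67159058  0.18559605  0.1033155 ]
ft_torque [-0.03968573 -0.00853687  0.0418449 ]
grip_width 0.08528547991948185
side [[435.30450392   0.         252.88325821]
 [  0.         435.30450392 190.2538722 ]
 [  0.           0.           1.        ]] [0.15742079 0.90715829 1.00270902] [-0.19533064  0.89476942 -0.39279547  0.08333878]
top [[463.84196078   0.         255.35493482]
 [  0.         463.84196078 188.5653978 ]
 [  0.           0.           1.        ]] [ 0.39541647 -0.00653965  1.22261244] [-0.69954273  0.71086898 -0.05377508  0.04912748]
```

View pics/side0.png

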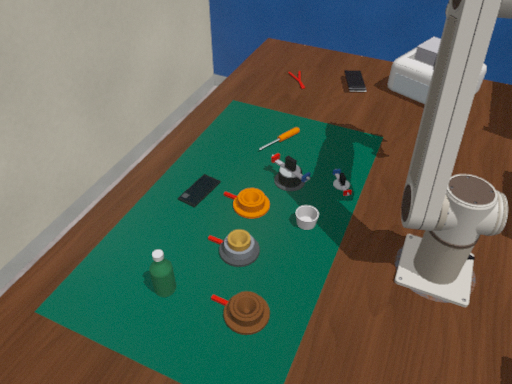

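View pics/top0.png

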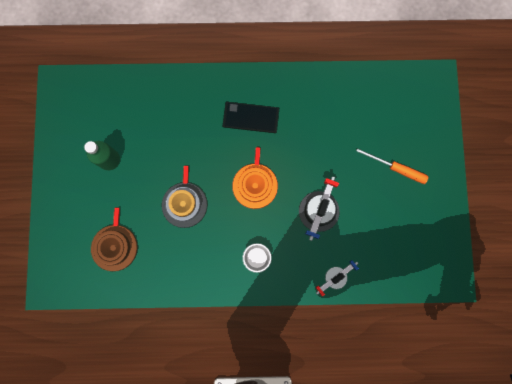

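The side view shows the large head at about (290,172), the grey base at (239,245), and the small look-alike head at (342,183). In the top view, up is +x: the head is at (321,208), the grey base with the brass cup at (184,204), and the white cup at (257,258). Next I'll zoom in for detail.

```bash
cat > h.py <<'E'
import numpy as np,cv2
from scipy.spatial.transform import Rotation as R
from workcell import bot,camera
def ray(c,uv):
    d=np.linalg.inv(c["intrinsics"])@np.array([uv[0],uv[1],1.]); d=R.from_quat(c["rotation"]).as_matrix()@d if np.size(c["rotation"])==4 else c["rotation"]@d
    return np.array(c["xyz"]),d/np.linalg.norm(d)
def onz(c,uv,z):
    p,d=ray(c,uv); return p+d*(z-p[2])/d[2]
def tri(c1,u1,c2,u2):
    p,d=ray(c1,u1);q,e=ray(c2,u2)
    A=np.stack([d,-e],1); s=np.linalg.lstsq(A,q-p,rcond=None)[0]
    a=p+d*s[0];b=q+e*s[1]; return (a+b)/2,np.linalg.norm(a-b)
def proj(c,P):
    M=R.from_quat(c["rotation"]).as_matrix() if np.size(c["rotation"])==4 else c["rotation"]
    x=M.T@(np.array(P)-c["xyz"]); u=c["intrinsics"]@x; return u[:2]/u[2]
def hsv(c): return cv2.cvtColor(c["color"],cv2.COLOR_BGR2HSV)
def crop(c,x0,y0,x1,y1,s,name):
    cv2.imwrite(name,cv2.resize(c["color"][y0:y1,x0:x1],None,fx=s,fy=s,interpolation=cv2.INTER_CUBIC))
def blobs(m,amin=8):
    n,l,st,ce=cv2.connectedComponentsWithStats(m.astype(np.uint8)); return [(ce[i].round(2).tolist(),st[i].tolist()) for i in range(1,n) if st[i][4]>=amin]
E
python3 - <<'E'
from h import *
t=camera("top");s=camera("side")
print(bot.get_obs()["clock"])
crop(t,290,160,370,220,8,"pics/t_head.png");crop(s,255,140,335,200,8,"pics/s_head.png")
crop(t,150,155,230,235,7,"pics/t_base.png");crop(s,200,215,280,275,8,"pics/s_base.png")
for n,c in(("top",t),("side",s)):
    H=hsv(c); red=((H[...,0]<6)|(H[...,0]>174))&(H[...,1]>190)&(H[...,2]>120)
    print(n,"red",blobs(red)); blue=(abs(H[...,0].astype(int)-115)<12)&(H[...,1]>120)&(H[...,2]>50)
    print("blue",[b for b in blobs(blue,5) if b[1][4]<500])
E
```

```text
0.2
top red [([257.01, 155.75], [255, 147, 5, 18, 71]), ([185.39, 174.3], [183, 166, 5, 17, 71]), ([331.17, 182.24], [325, 179, 13, 8, 54]), ([115.91, 216.53], [113, 208, 6, 18, 79]), ([320.09, 290.95], [317, 286, 7, 10, 22])]
blue [([312.32, 234.19], [306, 231, 14, 8, 53]), ([353.86, 265.09], [350, 261, 9, 9, 35])]
side red [([298.09, 78.74], [289, 71, 16, 18, 81]), ([275.03, 157.11], [272, 154, 8, 8, 38]), ([346.86, 191.68], [344, 190, 7, 5, 22]), ([229.36, 194.93], [224, 192, 13, 7, 42]), ([214.53, 239.25], [208, 236, 14, 8, 55]), ([219.18, 299.66], [211, 295, 17, 10, 76])]
blue [([336.24, 171.08], [333, 169, 7, 5, 25]), ([304.77, 176.71], [301, 173, 9, 9, 35])]
```

View pics/t_head.png

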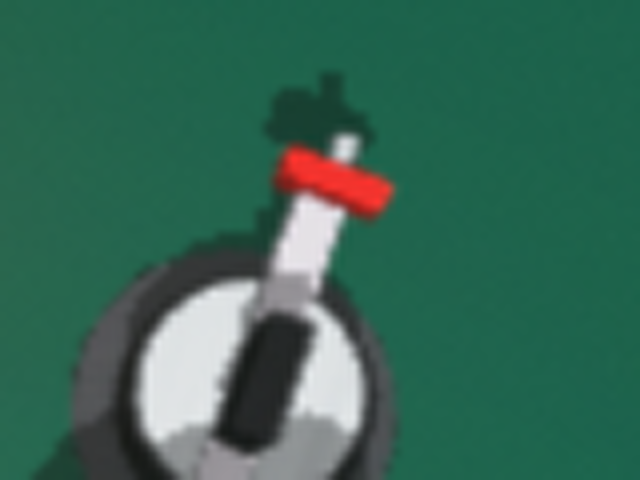

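View pics/s_head.png

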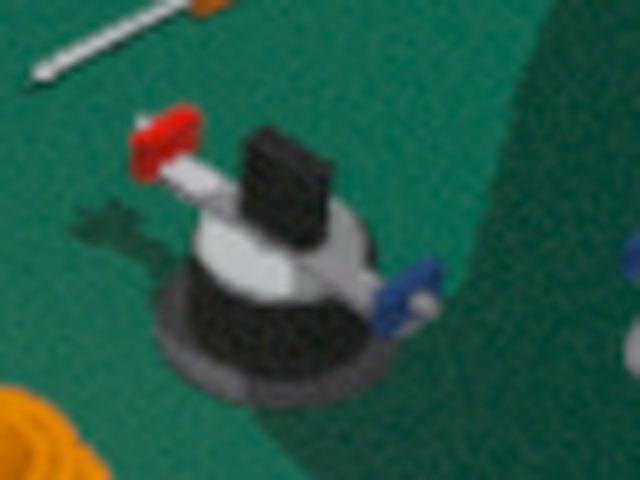

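View pics/t_base.png

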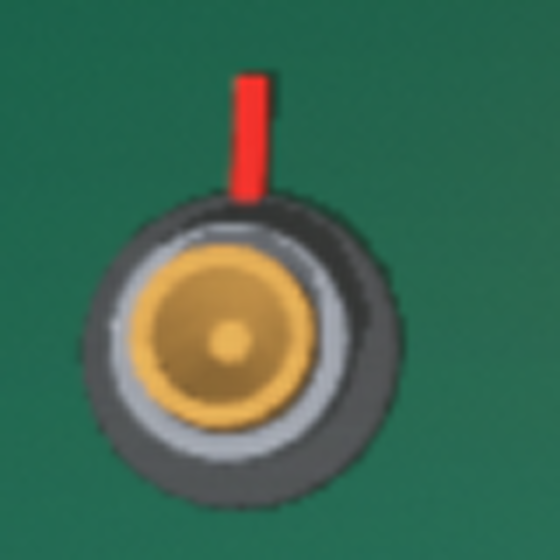

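View pics/s_base.png

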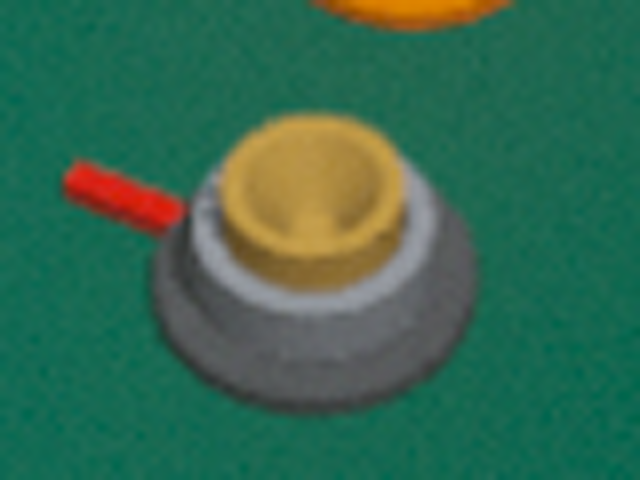

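Run:
```python
from h import *
t=camera("top");s=camera("side")
r,e1=tri(t,(331.17,182.24),s,(275.03,157.11)); b,e2=tri(t,(312.32,234.19),s,(304.77,176.71))
print("red",r,e1,"blue",b,e2,"mid",(r+b)/2,"len",np.linalg.norm(r-b),"yaw",np.degrees(np.arctan2(*(r-b)[1::-1])))
rt=onz(t,(331.17,182.24),.07);bt=onz(t,(312.32,234.19),.07);print("top-only mid",(rt+bt)/2,np.linalg.norm(rt-bt),np.degrees(np.arctan2(*(rt-bt)[1::-1])))
# black block in top
H=hsv(t); m=np.zeros(H.shape[:2],bool); m[196:220,314:332]=H[196:220,314:332,2]<70
for x in blobs(m,20):
    print("blk",x)
# flange (white disk) & base brass
HS=hsv(s)
for n,c,h,roi in(("top",t,H,(150,155,230,235)),("side",s,HS,(200,215,280,275))):
    x0,y0,x1,y1=roi; k=np.zeros(h.shape[:2],bool); sub=h[y0:y1,x0:x1]
    k[y0:y1,x0:x1]=(abs(sub[...,0].astype(int)-20)<8)&(sub[...,1]>100)&(sub[...,2]>80)
    print(n,"brass",blobs(k,30))
    cs,_=cv2.findContours(k.astype(np.uint8),cv2.RETR_EXTERNAL,cv2.CHAIN_APPROX_NONE); cc=max(cs,key=cv2.contourArea); print(cv2.fitEllipse(cc))
    g=np.zeros(h.shape[:2],bool); g[y0:y1,x0:x1]=(sub[...,1]<90)|k[y0:y1,x0:x1]
    cs,_=cv2.findContours(g.astype(np.uint8),cv2.RETR_EXTERNAL,cv2.CHAIN_APPROX_NONE); cc=max(cs,key=cv2.contourArea); print("foot",cv2.fitEllipse(cc),cv2.contourArea(cc))
    g=np.zeros(h.shape[:2],bool); g[y0:y1,x0:x1]=((sub[...,1]<90)&(sub[...,2]>125))|k[y0:y1,x0:x1]
    g=cv2.morphologyEx(g.astype(np.uint8),cv2.MORPH_CLOSE,np.ones((3,3)))
    cs,_=cv2.findContours(g,cv2.RETR_EXTERNAL,cv2.CHAIN_APPROX_NONE); cc=max(cs,key=cv2.contourArea); print("housing",cv2.fitEllipse(cc))
# pointer
p,e=tri(t,(185.39,174.3),s,(214.53,239.25)); print("pointer",p,e)
```

```text
red [ 0.57783727 -0.20790001  0.06427485] 0.001256292742249814 blue [ 0.44884169 -0.15566945  0.06200639] 0.000998085474041098 mid [ 0.51333948 -0.18178473  0.06314062] len 0.13918705242969404 yaw -22.04312141422218
top-only mid [ 0.51276905 -0.18075693  0.07      ] 0.13958751819551815 -21.861447446301593
blk ([322.32, 207.48], [317, 199, 12, 18, 122])
top brass [([181.56, 202.73], [169, 190, 26, 27, 554])]
((181.55015563964844, 202.73355102539062), (25.554319381713867, 25.816112518310547), 169.52584838867188)
foot ((184.0847625732422, 204.52249145507812), (43.92474365234375, 45.117767333984375), 37.691471099853516) 1536.5
housing ((182.01402282714844, 203.69461059570312), (32.4773063659668, 32.791648864746094), 76.5087661743164)
side brass [([250.94, 216.11], [239, 215, 25, 4, 71]), ([238.6, 239.81], [228, 230, 22, 21, 397])]
((238.60215759277344, 239.81114196777344), (20.892017364501953, 22.316984176635742), 83.34236145019531)
foot ((238.93055725097656, 248.25588989257812), (36.0105094909668, 39.153324127197266), 83.50313568115234) 1093.0
housing ((238.7632293701172, 241.77989196777344), (23.640159606933594, 28.94985580444336), 87.09577178955078)
pointer [0.61519941 0.16929664 0.00862384] 0.001194700465634895
```

Run:
```python
from h import *
t=camera("top");s=camera("side")
ax=onz(t,(182.01,203.69),.04); print("axis housing top",ax, "side housing?",onz(s,(238.76,241.78),.04))
for z in(0,.005,.01,.015): print("foot",z,onz(t,(184.08,204.52),z),onz(s,(238.93,248.26),z))
print("rim tri",tri(t,(181.55,202.73),s,(239.2,237.9)))
for z in(.045,.05,.055,.06,.065): print(z,onz(t,(181.55,202.73),z)[:2],onz(s,(239.2,237.9),z)[:2])
# rim center on the axis: outer size
print(np.linalg.norm(onz(t,(181.55-12.8,202.73),.055)-onz(t,(181.55+12.8,202.73),.055)))
# pointer line in top
H=hsv(t); m=((H[...,0]<6)|(H[...,0]>174))&(H[...,1]>150)&(H[...,2]>100); m[:,:175]=0;m[:,195:]=0; m[:160]=0;m[190:]=0
ys,xs=np.nonzero(m); P=np.array([onz(t,(x,y),.012)[:2] for x,y in zip(xs,ys)]); c=P.mean(0); u,sv,vt=np.linalg.svd(P-c); d=vt[0]*np.sign(vt[0][0])
print("ptr",c,P.min(0),P.max(0),"dir deg",np.degrees(np.arctan2(d[1],d[0])), "from axis",np.degrees(np.arctan2(*(c-ax[:2])[::-1])),np.linalg.norm(c-ax[:2]))
for nm,c,uv in(("blk",t,(322.32,207.48)),): print(onz(c,uv,.099),onz(c,uv,.09))
# flange white disk fit in top
k=(H[...,1]<40)&(H[...,2]>110); k[:,:295]=0;k[:,348:]=0;k[:190]=0;k[232:]=0
ys,xs=np.nonzero(k); 
cs,_=cv2.findContours(k.astype(np.uint8),0,1); hull=cv2.convexHull(np.vstack(cs)); print(len(xs),hull[:,0].min(0),hull[:,0].max(0))
for b in ((phone:=(251,118)),(103,153),(257,258)): print(onz(t,b,.0))
```

```text
axis housing top [0.5326102  0.17280092 0.04      ] side housing? [0.53317342 0.17185422 0.04      ]
foot 0 [0.53495204 0.17337536 0.        ] [0.53733665 0.16373817 0.        ]
foot 0.005 [0.5343814  0.17263958 0.005     ] [0.5354422  0.16744522 0.005     ]
foot 0.01 [0.53381075 0.1719038  0.01      ] [0.53354775 0.17115228 0.01      ]
foot 0.015 [0.53324011 0.17116802 0.015     ] [0.53165331 0.17485934 0.015     ]
rim tri (array([0.53247239, 0.17121884, 0.05685157]), np.float64(0.0013301001187111165))
0.045 [0.53451405 0.17323163] [0.53649299 0.16188855]
0.05 [0.53392346 0.17246834] [0.53451394 0.16577945]
0.055 [0.53333286 0.17170505] [0.53253488 0.16967035]
0.06 [0.53274227 0.17094177] [0.53055582 0.17356124]
0.065 [0.53215168 0.17017848] [0.52857676 0.17745214]
0.06473166320625864
ptr [0.61272922 0.16910841] [0.59065739 0.16425319] [0.63644282 0.17494082] dir deg -2.115545353167047 from axis -2.6387688978336725 0.08020406643421357
[ 0.51106851 -0.17763218  0.099     ] [ 0.51199487 -0.17900261  0.09      ]
592 [307 190] [335 231]
[ 0.76919335 -0.00741251  0.        ]
[0.67778272 0.39205214 0.        ]
[ 0.39170883 -0.01735809  0.        ]
```

```bash
cat >> h.py <<'E'
def plan(P,yaw,n=1):
    o=bot.get_obs(); M=R.from_quat(o["tool_rot"])
    T=R.from_euler('z',yaw,degrees=True)*R.from_euler('x',180,degrees=True)
    dt=M.inv().apply(np.array(P)-o["eef_pos"]); tw=(M.inv()*T).as_rotvec(degrees=True)
    print("clk",round(o["clock"],3),"pos",o["eef_pos"].round(4),"yaw",yawnow(o).round(2),"w",round(o["grip_width"],4),"j",o["joint_pos"].round(2),"F",o["ft_force"].round(2))
    print("dt",dt.round(4),"|",np.linalg.norm(dt).round(3),"tw",tw.round(2))
    for i in range(1,n+1): print((dt*i/n).round(4).tolist(),(tw*i/n).round(2).tolist())
def yawnow(o):
    x=R.from_quat(o["tool_rot"]).apply([1,0,0]); return np.degrees(np.arctan2(x[1],x[0]))
E
python3 -c "
from h import *
plan((.5125,-.181,.2),15.2,9)"
```

```text
clk 0.4 pos [ 0.1308 -0.4825  0.2312] yaw 15.17 w 0.0853 j [-1.31  0.24  0.    1.34  0.    1.57] F [-0.17  0.13  0.68]
dt [ 0.4473 -0.1911  0.0312] | 0.487 tw [-0.02 -0.   -0.03]
[0.0497, -0.0212, 0.0035] [-0.0, -0.0, -0.0]
[0.0994, -0.0425, 0.0069] [-0.0, -0.0, -0.01]
[0.1491, -0.0637, 0.0104] [-0.01, -0.0, -0.01]
[0.1988, -0.0849, 0.0139] [-0.01, -0.0, -0.01]
[0.2485, -0.1061, 0.0174] [-0.01, -0.0, -0.02]
[0.2982, -0.1274, 0.0208] [-0.01, -0.0, -0.02]
[0.3479, -0.1486, 0.0243] [-0.02, -0.0, -0.02]
[0.3976, -0.1698, 0.0278] [-0.02, -0.0, -0.03]
[0.4473, -0.1911, 0.0312] [-0.02, -0.0, -0.03]
```

{"api": "send_rows", "payload": {
  "deltas": [
    {"grip": 1, "translation": [0.05, -0.021, 0], "twist": [0, 0, 0]},
    {"grip": 1, "translation": [0.1, -0.042, 0], "twist": [0, 0, 0]},
    {"grip": 1, "translation": [0.15, -0.064, 0], "twist": [0, 0, 0]},
    {"grip": 1, "translation": [0.2, -0.085, 0], "twist": [0, 0, 0]},
    {"grip": 1, "translation": [0.25, -0.106, 0], "twist": [0, 0, 0]}
  ]
}}

```text
clock: 1.02
eef_pos: [0.3456, -0.3136, 0.2315]
tool_rot: [0.991, 0.132, 0.0, 0.0]
ft_force: [-0.5, -1.2, -0.9]
grip_width: 0.0855
```

```bash
python3 -c "
from h import *
plan((.5125,-.181,.2),15.2,5)
plan((.5125,-.181,.2),158)"
```

```text
clk 1.025 pos [ 0.3456 -0.3136  0.2315] yaw 15.16 w 0.0855 j [-0.74  0.17 -0.08  1.32  0.    2.14] F [-0.46 -1.16 -0.91]
dt [ 0.1957 -0.0844  0.0315] | 0.215 tw [ 0.02 -0.02 -0.04]
[0.0391, -0.0169, 0.0063] [0.0, -0.0, -0.01]
[0.0783, -0.0338, 0.0126] [0.01, -0.01, -0.02]
[0.1174, -0.0506, 0.0189] [0.01, -0.01, -0.02]
[0.1566, -0.0675, 0.0252] [0.02, -0.02, -0.03]
[0.1957, -0.0844, 0.0315] [0.02, -0.02, -0.04]
clk 1.025 pos [ 0.3456 -0.3136  0.2315] yaw 15.16 w 0.0855 j [-0.74  0.17 -0.08  1.32  0.    2.14] F [-0.46 -1.16 -0.91]
dt [ 0.1957 -0.0844  0.0315] | 0.215 tw [ 4.0000e-02  2.0000e-02 -1.4284e+02]
[0.1957, -0.0844, 0.0315] [0.04, 0.02, -142.84]
```

{"api": "send_rows", "payload": {
  "deltas": [
    {"grip": 1, "translation": [0.039, -0.017, 0], "twist": [0, 0, -10.5]},
    {"grip": 1, "translation": [0.078, -0.034, 0], "twist": [0, 0, -21]},
    {"grip": 1, "translation": [0.117, -0.051, 0], "twist": [0, 0, -31.5]},
    {"grip": 1, "translation": [0.157, -0.068, 0], "twist": [0, 0, -42]},
    {"grip": 1, "translation": [0.196, -0.084, 0], "twist": [0, 0, -52.5]}
  ]
}}

```text
clock: 1.65
eef_pos: [0.514, -0.1803, 0.2316]
tool_rot: [0.829, 0.559, 0.0, 0.0]
ft_force: [0.8, -0.2, 0.1]
grip_width: 0.0851
```

{"api": "send_rows", "payload": {
  "deltas": [
    {"grip": 1, "translation": [0, 0, 0.006], "twist": [0, 0, -10.5]},
    {"grip": 1, "translation": [0, 0, 0.012], "twist": [0, 0, -21]},
    {"grip": 1, "translation": [0, 0, 0.018], "twist": [0, 0, -31.5]},
    {"grip": 1, "translation": [0, 0, 0.024], "twist": [0, 0, -42]},
    {"grip": 1, "translation": [0, 0, 0.03], "twist": [0, 0, -52.5]}
  ]
}}

```text
clock: 2.28
eef_pos: [0.514, -0.1802, 0.2013]
tool_rot: [0.493, 0.87, -0.0, 0.0]
ft_force: [-0.1, -0.7, 0.2]
grip_width: 0.0853
```

```bash
python3 -c "
from h import *
plan((.5125,-.181,.14),158,4)"
```

```text
clk 2.275 pos [ 0.514  -0.1802  0.2013] yaw 120.87 w 0.0853 j [-0.34  0.34  0.07  1.29 -0.    0.69] F [-0.14 -0.7   0.18]
dt [ 0.0001 -0.0017  0.0613] | 0.061 tw [  0.     0.04 -37.13]
[0.0, -0.0004, 0.0153] [0.0, 0.01, -9.28]
[0.0001, -0.0008, 0.0306] [0.0, 0.02, -18.56]
[0.0001, -0.0013, 0.046] [0.0, 0.03, -27.85]
[0.0001, -0.0017, 0.0613] [0.0, 0.04, -37.13]
```

{"api": "send_rows", "payload": {
  "deltas": [
    {"grip": 1, "translation": [0, 0, 0.015], "twist": [0, 0, -10]},
    {"grip": 1, "translation": [0, -0.001, 0.03], "twist": [0, 0, -20]},
    {"grip": 1, "translation": [0, -0.0015, 0.045], "twist": [0, 0, -30]},
    {"grip": 1, "translation": [0, -0.0015, 0.06], "twist": [0, 0, -37]},
    {"grip": 1, "translation": [0, -0.0015, 0.061], "twist": [0, 0, -37.1]}
  ]
}}

```text
clock: 2.9
eef_pos: [0.5118, -0.1807, 0.1391]
tool_rot: [0.192, 0.981, 0.0, -0.001]
ft_force: [-0.3, -0.1, 0.3]
grip_width: 0.0854
```

```bash
python3 -c "
from h import *
plan((.5125,-.181,.061),158,4)
s=camera('side');crop(s,220,90,380,210,5,'pics/s1.png')"
```

```text
clk 2.9 pos [ 0.5118 -0.1807  0.1391] yaw 157.89 w 0.0854 j [-0.34  0.38 -0.04  1.15 -0.    0.05] F [-0.27 -0.14  0.33]
dt [-0.001   0.      0.0781] | 0.078 tw [-0.02 -0.12 -0.11]
[-0.0002, 0.0, 0.0195] [-0.0, -0.03, -0.03]
[-0.0005, 0.0, 0.0391] [-0.01, -0.06, -0.05]
[-0.0007, 0.0, 0.0586] [-0.01, -0.09, -0.08]
[-0.001, 0.0, 0.0781] [-0.02, -0.12, -0.11]
```

View pics/s1.png

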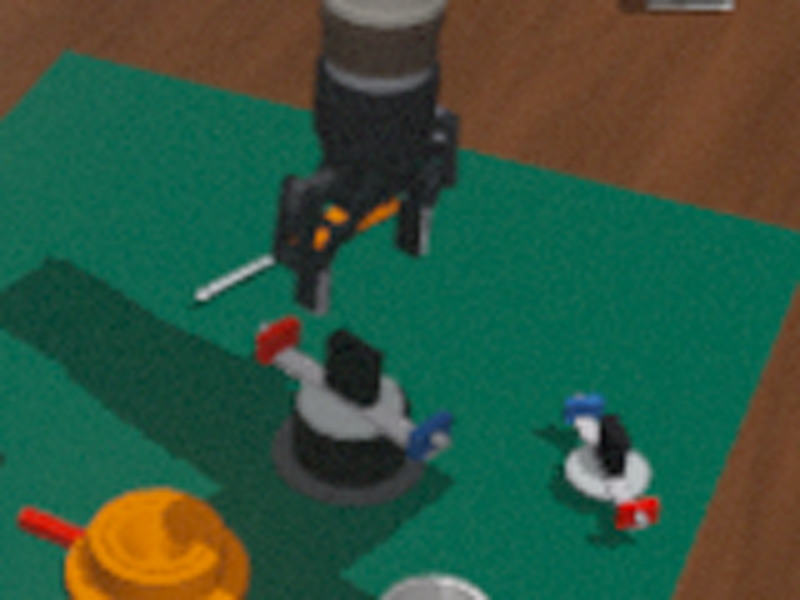

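The open fingers sit above the block at crop position (355,370) and straddle its narrow width, so I'm descending.

{"api": "send_rows", "payload": {
  "deltas": [
    {"grip": 1, "translation": [0, 0, 0.025], "twist": [0, 0, 0]},
    {"grip": 1, "translation": [-0.001, 0, 0.05], "twist": [0, 0, 0]},
    {"grip": 1, "translation": [-0.001, 0, 0.07], "twist": [0, 0, 0]},
    {"grip": 1, "translation": [-0.001, 0, 0.076], "twist": [0, 0, 0]},
    {"grip": 0.5, "translation": [-0.001, 0, 0.077], "twist": [0, 0, 0]}
  ]
}}

```text
clock: 3.58
eef_pos: [0.5136, -0.1814, 0.0633]
tool_rot: [0.192, 0.981, -0.0, 0.0]
ft_force: [0.0, -0.4, 0.7]
grip_width: 0.0696
```

{"api": "send_rows", "payload": {
  "deltas": [
    {"grip": 0, "translation": [0, 0, 0], "twist": [0, 0, 0]},
    {"grip": 0, "translation": [0, 0, 0], "twist": [0, 0, 0]},
    {"grip": 0, "translation": [0, 0, 0], "twist": [0, 0, 0]},
    {"grip": 0, "translation": [0, 0, 0], "twist": [0, 0, 0]}
  ]
}}

```text
clock: 4.08
eef_pos: [0.5141, -0.1817, 0.0641]
tool_rot: [0.192, 0.981, -0.0, 0.001]
ft_force: [-0.7, -1.0, 4.3]
grip_width: 0.0149
```

```bash
python3 -c "
from h import *
plan((.5125,-.181,.061),158)
"
```

```text
clk 4.075 pos [ 0.5141 -0.1817  0.0641] yaw 157.81 w 0.0149 j [-0.34  0.46 -0.14  0.97 -0.    0.05] F [-0.72 -0.99  4.28]
dt [0.0017 0.0001 0.0031] | 0.004 tw [-0.02  0.09 -0.19]
[0.0017, 0.0001, 0.0031] [-0.02, 0.09, -0.19]
```

{"api": "send_rows", "payload": {
  "deltas": [
    {"grip": 0, "translation": [0, 0, -0.01], "twist": [0, 0, 0]},
    {"grip": 0, "translation": [0, 0, -0.03], "twist": [0, 0, 0]},
    {"grip": 0, "translation": [0, 0, -0.06], "twist": [0, 0, 0]},
    {"grip": 0, "translation": [0, 0, -0.09], "twist": [0, 0, 0]},
    {"grip": 0, "translation": [0, 0, -0.115], "twist": [0, 0, 0]}
  ]
}}

```text
clock: 4.7
eef_pos: [0.5136, -0.1814, 0.1801]
tool_rot: [0.192, 0.981, -0.0, 0.0]
ft_force: [1.3, 0.1, -4.1]
grip_width: 0.015
```

```bash
python3 -c "
from h import *
plan((.533,.172,.18),178,8)
o=bot.get_obs();print(o['ft_torque'])
s=camera('side');crop(s,220,90,380,210,5,'pics/s2.png')
s=camera('top');crop(s,250,130,410,250,5,'pics/t2.png')"
```

```text
clk 4.7 pos [ 0.5136 -0.1814  0.1801] yaw 157.81 w 0.015 j [-0.34  0.35  0.03  1.24 -0.    0.05] F [ 1.34  0.11 -4.08]
dt [ 1.155e-01  3.345e-01 -1.000e-04] | 0.354 tw [-2.000e-02  4.000e-02 -2.019e+01]
[0.0144, 0.0418, -0.0] [-0.0, 0.01, -2.52]
[0.0289, 0.0836, -0.0] [-0.01, 0.01, -5.05]
[0.0433, 0.1255, -0.0] [-0.01, 0.02, -7.57]
[0.0577, 0.1673, -0.0001] [-0.01, 0.02, -10.09]
[0.0722, 0.2091, -0.0001] [-0.01, 0.03, -12.62]
[0.0866, 0.2509, -0.0001] [-0.02, 0.03, -15.14]
[0.101, 0.2927, -0.0001] [-0.02, 0.04, -17.67]
[0.1155, 0.3345, -0.0001] [-0.02, 0.04, -20.19]
[-0.01456259 -0.04681008 -0.04107531]
```

View pics/s2.png

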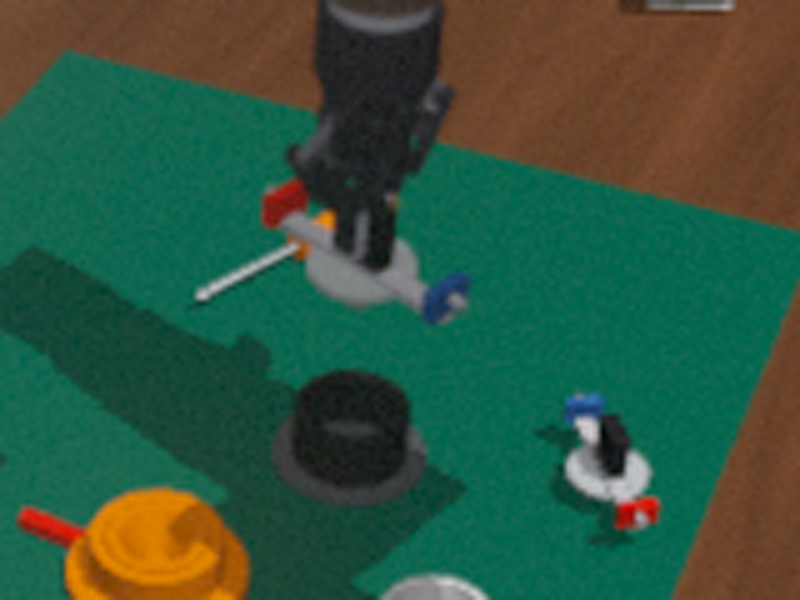

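View pics/t2.png

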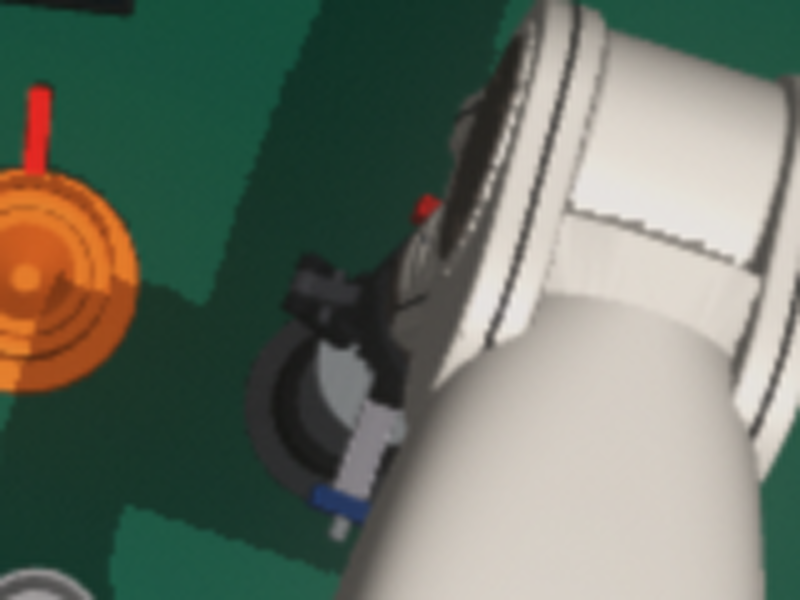

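```bash
cat >> h.py <<'E'
def jaws(c,box):
    x0,y0,x1,y1=box; H=hsv(c); m=np.zeros(H.shape[:2],bool); m[y0:y1,x0:x1]=1
    red=m&((H[...,0]<6)|(H[...,0]>174))&(H[...,1]>150)&(H[...,2]>80)
    blue=m&(abs(H[...,0].astype(int)-115)<12)&(H[...,1]>120)&(H[...,2]>50)
    return blobs(red,10),blobs(blue,10)
def yawof(a,b): d=a-b; return np.degrees(np.arctan2(d[1],d[0]))
E
python3 - <<'E'
from h import *
s=camera("side"); r,b=jaws(s,(260,120,320,160)); print(r,b)
o=bot.get_obs()
for z in(.175,.178,.181):
    A=onz(s,r[0][0],z);B=onz(s,b[0][0],z); print(z,(A+B)/2-o["eef_pos"],np.linalg.norm(A-B),yawof(A,B))
# same estimator bias in stand: original
A=onz(s,(275.03,157.11),.062);B=onz(s,(304.77,176.71),.062); print((A+B)/2,np.linalg.norm(A-B),yawof(A,B))
E
```

```text
[([275.96, 128.8], [272, 125, 9, 9, 49])] [([307.74, 147.74], [304, 144, 9, 9, 42])]
0.175 [ 0.00280917 -0.00867876 -0.00510098] 0.14079484412586163 -22.574927104122608
0.178 [ 0.00150436 -0.00470047 -0.00210098] 0.1402845385431295 -22.574927104122583
0.181 [ 0.00019955 -0.00072217  0.00089902] 0.13977423296039745 -22.574927104122555
[ 0.51377638 -0.18312628  0.062     ] 0.14019648584811312 -23.161052532702474
```

{"api": "send_rows", "payload": {
  "deltas": [
    {"grip": 0, "translation": [0.0144, 0.0418, 0], "twist": [0, 0, -2.5]},
    {"grip": 0, "translation": [0.029, 0.084, 0], "twist": [0, 0, -5]},
    {"grip": 0, "translation": [0.043, 0.1255, 0], "twist": [0, 0, -7.5]},
    {"grip": 0, "translation": [0.058, 0.167, 0], "twist": [0, 0, -10]},
    {"grip": 0, "translation": [0.072, 0.209, 0], "twist": [0, 0, -12.5]}
  ]
}}

```text
clock: 5.48
eef_pos: [0.5254, 0.0402, 0.1777]
tool_rot: [0.084, 0.996, -0.001, -0.0]
ft_force: [-0.2, 0.4, -4.7]
grip_width: 0.0156
```

```bash
python3 -c "
from h import *
plan((.533,.172,.16),177.8,4)"
```

```text
clk 5.475 pos [0.5254 0.0402 0.1777] yaw 170.39 w 0.0156 j [ 0.08  0.32 -0.03  1.22 -0.    0.25] F [-0.15  0.39 -4.7 ]
dt [0.0145 0.1312 0.0174] | 0.133 tw [-0.11  0.   -7.41]
[0.0036, 0.0328, 0.0043] [-0.03, 0.0, -1.85]
[0.0073, 0.0656, 0.0087] [-0.06, 0.0, -3.71]
[0.0109, 0.0984, 0.013] [-0.08, 0.0, -5.56]
[0.0145, 0.1312, 0.0174] [-0.11, 0.0, -7.41]
```

{"api": "send_rows", "payload": {
  "deltas": [
    {"grip": 0, "translation": [0.004, 0.033, 0.004], "twist": [0, 0, -2]},
    {"grip": 0, "translation": [0.0075, 0.066, 0.009], "twist": [0, 0, -4]},
    {"grip": 0, "translation": [0.011, 0.1, 0.013], "twist": [0, 0, -6]},
    {"grip": 0, "translation": [0.0145, 0.131, 0.0175], "twist": [0, 0, -7.4]},
    {"grip": 0, "translation": [0.0145, 0.131, 0.0175], "twist": [0, 0, -7.4]}
  ]
}}

```text
clock: 6.1
eef_pos: [0.5313, 0.1735, 0.1571]
tool_rot: [0.018, 1.0, -0.001, -0.002]
ft_force: [-0.8, -0.2, -4.1]
grip_width: 0.0151
```

Run:
```python
from h import *
plan((.533,.172,.12),177.8)
s=camera('side');t=camera('top')
crop(s,180,160,300,280,5,'pics/s3.png');crop(t,130,110,250,230,5,'pics/t3.png')
o=bot.get_obs();e=o["eef_pos"]
rs,bs=jaws(s,(190,170,290,260)); rt,bt=jaws(t,(130,110,250,260)); print(rs,bs,rt,bt)
```

```text
clk 6.1 pos [0.5313 0.1735 0.1571] yaw 177.99 w 0.0151 j [ 0.32  0.4   0.04  1.21 -0.    0.35] F [-0.84 -0.19 -4.09]
dt [-0.0019 -0.0013  0.0371] | 0.037 tw [-0.17 -0.26  0.19]
[-0.0019, -0.0013, 0.0371] [-0.17, -0.26, 0.19]
[([225.53, 193.67], [224, 192, 4, 5, 15]), ([216.2, 206.3], [212, 200, 9, 14, 71]), ([214.72, 239.42], [208, 235, 15, 9, 69])] [([262.11, 222.53], [259, 216, 8, 14, 62])] [([181.11, 171.92], [169, 166, 19, 18, 144])] []
```

View pics/s3.png

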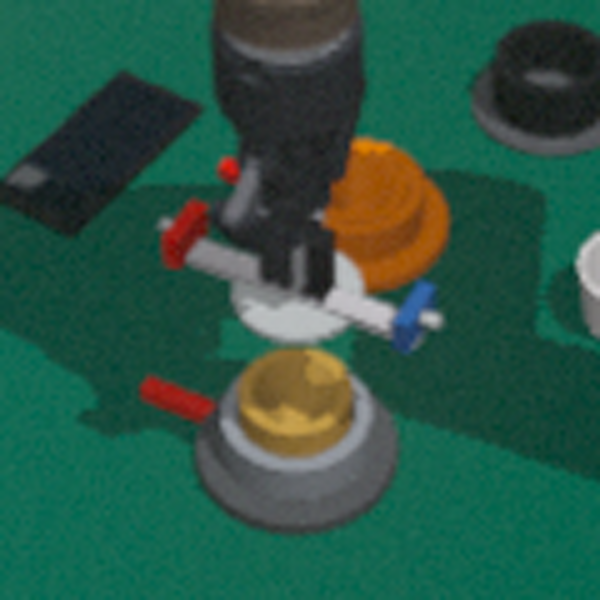

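View pics/t3.png

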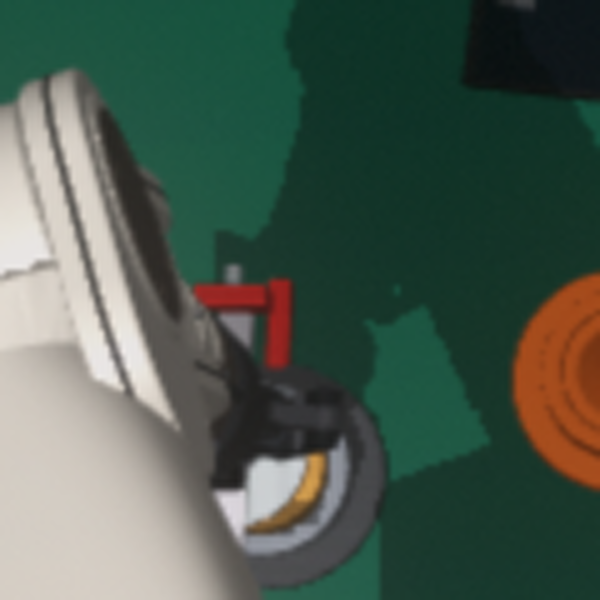

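Run:
```python
from h import *
s=camera('side'); e=bot.get_obs()["eef_pos"]
for z in(.153,.155,.157):
    A=onz(s,(216.2,206.3),z);B=onz(s,(262.11,222.53),z); print(z,(A+B)/2,(A+B)/2-e,np.linalg.norm(A-B),yawof(A,B))
print(e)
```

```text
0.153 [0.53187006 0.17019092 0.153     ] [-0.00019515 -0.00088817 -0.00553185] 0.14009030619892712 -1.23457062693045
0.155 [0.5309887  0.17192556 0.155     ] [-0.0010765   0.00084647 -0.00353185] 0.13976056906926082 -1.2345706269303796
0.157 [0.53010734 0.17366019 0.157     ] [-0.00195786  0.0025811  -0.00153185] 0.13943083193959446 -1.2345706269304
[0.5320652  0.17107909 0.15853185]
```

```bash
python3 -c "
from h import *
plan((.534,.172,.09),177.8)"
```

```text
clk 6.25 pos [0.5321 0.1711 0.1585] yaw 177.77 w 0.0151 j [ 0.31  0.4   0.04  1.21 -0.    0.35] F [-0.46 -0.59 -3.26]
dt [-0.0021  0.0012  0.0685] | 0.069 tw [-0.19 -0.16 -0.03]
[-0.0021, 0.0012, 0.0685] [-0.19, -0.16, -0.03]
```

{"api": "send_rows", "payload": {
  "deltas": [
    {"grip": 0, "translation": [-0.001, 0.0006, 0.02], "twist": [0, 0, 0]},
    {"grip": 0, "translation": [-0.002, 0.001, 0.04], "twist": [-0.1, -0.1, 0]},
    {"grip": 0, "translation": [-0.002, 0.001, 0.058], "twist": [-0.2, -0.15, 0]},
    {"grip": 0, "translation": [-0.002, 0.001, 0.066], "twist": [-0.2, -0.15, 0]},
    {"grip": 0, "translation": [-0.002, 0.001, 0.067], "twist": [-0.2, -0.15, 0]}
  ]
}}

```text
clock: 6.88
eef_pos: [0.5336, 0.171, 0.0911]
tool_rot: [0.02, 1.0, -0.0, -0.001]
ft_force: [-0.6, 0.4, -4.4]
grip_width: 0.0153
```

```bash
python3 -c "
from h import *
s=camera('side');crop(s,180,180,300,270,6,'pics/s4.png')
plan((.534,.172,.085),177.8)"
```

```text
clk 6.925 pos [0.534  0.1713 0.0916] yaw 177.72 w 0.0154 j [ 0.31  0.46 -0.06  1.05  0.    0.35] F [-0.54 -0.38 -3.04]
dt [0.     0.0007 0.0066] | 0.007 tw [ 0.   -0.01 -0.08]
[0.0, 0.0007, 0.0066] [0.0, -0.01, -0.08]
```

View pics/s4.png

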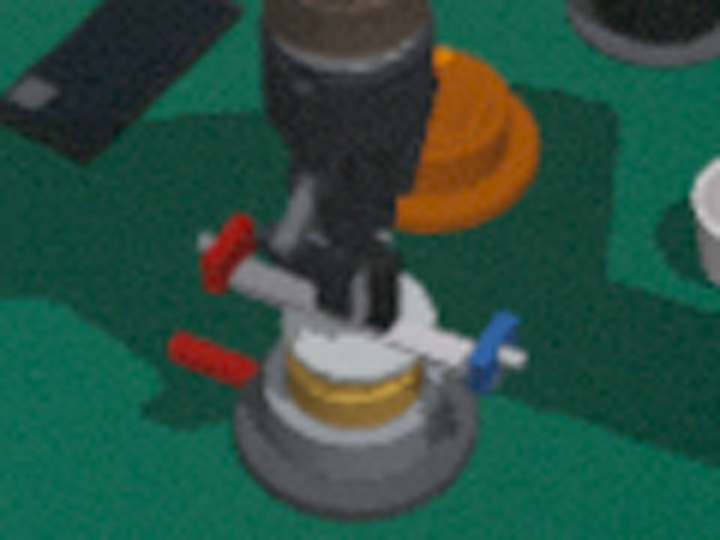

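The plug is entering the cup with the flange centred over the brass rim, at crop position (355,360). From here I'm going down in small steps.

{"api": "send_rows", "payload": {
  "deltas": [
    {"grip": 0, "translation": [0, 0.0005, 0.002], "twist": [0, 0, 0]},
    {"grip": 0, "translation": [0, 0.0007, 0.004], "twist": [0, 0, 0]},
    {"grip": 0, "translation": [0, 0.0007, 0.004], "twist": [0, 0, 0]}
  ]
}}

```text
clock: 7.3
eef_pos: [0.5341, 0.1721, 0.0877]
tool_rot: [0.02, 1.0, 0.0, 0.0]
ft_force: [0.8, 1.0, -3.0]
grip_width: 0.0152
```

{"api": "send_rows", "payload": {
  "deltas": [
    {"grip": 0, "translation": [0, 0, 0.001], "twist": [0, 0, 0]},
    {"grip": 0, "translation": [0, 0, 0.002], "twist": [0, 0, 0]},
    {"grip": 0, "translation": [0, 0, 0.002], "twist": [0, 0, 0]}
  ]
}}

```text
clock: 7.68
eef_pos: [0.534, 0.1721, 0.0856]
tool_rot: [0.02, 1.0, 0.0, -0.0]
ft_force: [-0.4, -0.7, -3.8]
grip_width: 0.0152
```

{"api": "send_rows", "payload": {
  "deltas": [
    {"grip": 0, "translation": [0, 0, 0.001], "twist": [0, 0, 0]},
    {"grip": 0, "translation": [0, 0, 0.002], "twist": [0, 0, 0]},
    {"grip": 0, "translation": [0, 0, 0.002], "twist": [0, 0, 0]}
  ]
}}

```text
clock: 8.05
eef_pos: [0.5338, 0.172, 0.0835]
tool_rot: [0.02, 1.0, -0.0, -0.0]
ft_force: [0.1, -0.2, -3.0]
grip_width: 0.0153
```

{"api": "send_rows", "payload": {
  "deltas": [
    {"grip": 0, "translation": [0, 0, 0.001], "twist": [0, 0, 0]},
    {"grip": 0, "translation": [0, 0, 0.0015], "twist": [0, 0, 0]},
    {"grip": 0, "translation": [0, 0, 0.0015], "twist": [0, 0, 0]}
  ]
}}

```text
clock: 8.43
eef_pos: [0.5339, 0.1721, 0.082]
tool_rot: [0.02, 1.0, 0.0, -0.0]
ft_force: [0.1, -0.3, -2.7]
grip_width: 0.0149
```

{"api": "send_rows", "payload": {
  "deltas": [
    {"grip": 0, "translation": [0, 0, 0.001], "twist": [0, 0, 0]},
    {"grip": 0, "translation": [0, 0, 0.0015], "twist": [0, 0, 0]},
    {"grip": 0, "translation": [0, 0, 0.0015], "twist": [0, 0, 0]}
  ]
}}

```text
clock: 8.8
eef_pos: [0.5345, 0.1725, 0.0809]
tool_rot: [0.02, 1.0, 0.0, 0.0]
ft_force: [0.6, 1.8, -3.4]
grip_width: 0.0152
```

{"api": "send_rows", "payload": {
  "deltas": [
    {"grip": 0, "translation": [0, 0, 0.001], "twist": [0, 0, 0]},
    {"grip": 0, "translation": [0, 0, 0.0015], "twist": [0, 0, 0]},
    {"grip": 0, "translation": [0, 0, 0.0015], "twist": [0, 0, 0]}
  ]
}}

```text
clock: 9.18
eef_pos: [0.5349, 0.1729, 0.0802]
tool_rot: [0.02, 1.0, 0.001, 0.001]
ft_force: [-1.1, 1.8, 5.4]
grip_width: 0.0155
```

```bash
python3 -c "
from h import *
plan((.534,.172,.08),177.8)"
```

```text
clk 9.175 pos [0.5349 0.1729 0.0802] yaw 177.75 w 0.0155 j [ 0.31  0.47 -0.08  1.02  0.    0.35] F [-1.06  1.82  5.43]
dt [ 0.0008 -0.0009  0.0002] | 0.001 tw [ 0.1   0.11 -0.05]
[0.0008, -0.0009, 0.0002] [0.1, 0.11, -0.05]
```

{"api": "send_rows", "payload": {
  "deltas": [
    {"grip": 0, "translation": [0, 0, 0.0005], "twist": [0.1, 0.1, 0]},
    {"grip": 0, "translation": [0, 0, 0.001], "twist": [0.1, 0.1, 0]},
    {"grip": 0, "translation": [0, 0, 0.001], "twist": [0.1, 0.1, 0]}
  ]
}}

```text
clock: 9.55
eef_pos: [0.5349, 0.1729, 0.0793]
tool_rot: [0.02, 1.0, 0.0, 0.0]
ft_force: [-0.5, 1.8, 4.3]
grip_width: 0.0155
```

{"api": "send_rows", "payload": {
  "deltas": [
    {"grip": 0, "translation": [0, 0, 0.0005], "twist": [0, 0, 0]},
    {"grip": 0, "translation": [0, 0, 0.001], "twist": [0, 0, 0]},
    {"grip": 0, "translation": [0, 0, 0.001], "twist": [0, 0, 0]}
  ]
}}

```text
clock: 9.93
eef_pos: [0.5349, 0.1729, 0.0782]
tool_rot: [0.02, 1.0, 0.0, 0.0]
ft_force: [-1.4, 1.5, 3.3]
grip_width: 0.0157
```

{"api": "send_rows", "payload": {
  "deltas": [
    {"grip": 0, "translation": [0, 0.0003, 0.0005], "twist": [0, 0, 0]},
    {"grip": 0, "translation": [0, 0.0003, 0.001], "twist": [0, 0, 0]},
    {"grip": 0, "translation": [0, 0.0003, 0.0015], "twist": [0, 0, 0]},
    {"grip": 0, "translation": [0, 0.0003, 0.0015], "twist": [0, 0, 0]}
  ]
}}

```text
clock: 10.42
eef_pos: [0.5349, 0.173, 0.0765]
tool_rot: [0.02, 1.0, -0.0, 0.0]
ft_force: [-0.5, 0.3, 4.3]
grip_width: 0.0155
```

{"api": "send_rows", "payload": {
  "deltas": [
    {"grip": 0, "translation": [0, 0, 0.0005], "twist": [0, 0, 0]},
    {"grip": 0, "translation": [0, 0, 0.001], "twist": [0, 0, 0]},
    {"grip": 0, "translation": [0, 0, 0.0015], "twist": [0, 0, 0]},
    {"grip": 0, "translation": [0, 0, 0.0015], "twist": [0, 0, 0]}
  ]
}}

```text
clock: 10.92
eef_pos: [0.5349, 0.173, 0.075]
tool_rot: [0.02, 1.0, -0.0, 0.0]
ft_force: [-1.9, 0.5, 4.3]
grip_width: 0.0152
```

{"api": "send_rows", "payload": {
  "deltas": [
    {"grip": 0, "translation": [0, 0, 0.0005], "twist": [0, 0, 0]},
    {"grip": 0, "translation": [0, 0, 0.001], "twist": [0, 0, 0]},
    {"grip": 0, "translation": [0, 0, 0.0015], "twist": [0, 0, 0]},
    {"grip": 0, "translation": [0, 0, 0.0015], "twist": [0, 0, 0]}
  ]
}}

```text
clock: 11.42
eef_pos: [0.5349, 0.173, 0.0734]
tool_rot: [0.02, 1.0, -0.0, 0.0]
ft_force: [-0.5, 1.1, 3.0]
grip_width: 0.0152
```

{"api": "send_rows", "payload": {
  "deltas": [
    {"grip": 0, "translation": [0, 0, 0.0005], "twist": [0, 0, 0]},
    {"grip": 0, "translation": [0, 0, 0.001], "twist": [0, 0, 0]},
    {"grip": 0, "translation": [0, 0, 0.0013], "twist": [0, 0, 0]},
    {"grip": 0, "translation": [0, 0, 0.0013], "twist": [0, 0, 0]}
  ]
}}

```text
clock: 11.92
eef_pos: [0.5349, 0.173, 0.072]
tool_rot: [0.02, 1.0, -0.0, 0.0]
ft_force: [-0.8, 1.1, 3.3]
grip_width: 0.015
```

{"api": "send_rows", "payload": {
  "deltas": [
    {"grip": 0, "translation": [0, 0, 0.0005], "twist": [0, 0, 0]},
    {"grip": 0, "translation": [0, 0, 0.001], "twist": [0, 0, 0]},
    {"grip": 0, "translation": [0, 0, 0.0013], "twist": [0, 0, 0]},
    {"grip": 0, "translation": [0, 0, 0.0013], "twist": [0, 0, 0]}
  ]
}}

```text
clock: 12.42
eef_pos: [0.5349, 0.173, 0.0706]
tool_rot: [0.02, 1.0, -0.0, 0.0]
ft_force: [-0.7, -0.1, 4.0]
grip_width: 0.015
```

{"api": "send_rows", "payload": {
  "deltas": [
    {"grip": 0, "translation": [0, 0, 0.0005], "twist": [0, 0, 0]},
    {"grip": 0, "translation": [0, 0, 0.001], "twist": [0, 0, 0]},
    {"grip": 0, "translation": [0, 0, 0.0013], "twist": [0, 0, 0]},
    {"grip": 0, "translation": [0, 0, 0.0013], "twist": [0, 0, 0]}
  ]
}}

```text
clock: 12.92
eef_pos: [0.5349, 0.173, 0.0693]
tool_rot: [0.02, 1.0, -0.0, 0.0]
ft_force: [-0.6, 0.3, 3.6]
grip_width: 0.0153
```

{"api": "send_rows", "payload": {
  "deltas": [
    {"grip": 0, "translation": [0, 0, 0.0005], "twist": [0, 0, 0]},
    {"grip": 0, "translation": [0, 0, 0.001], "twist": [0, 0, 0]},
    {"grip": 0, "translation": [0, 0, 0.0013], "twist": [0, 0, 0]},
    {"grip": 0, "translation": [0, 0, 0.0013], "twist": [0, 0, 0]}
  ]
}}

```text
clock: 13.42
eef_pos: [0.5349, 0.173, 0.0679]
tool_rot: [0.02, 1.0, -0.0, 0.0]
ft_force: [-0.2, 0.7, 3.2]
grip_width: 0.0153
```

{"api": "send_rows", "payload": {
  "deltas": [
    {"grip": 0, "translation": [0, 0, 0.0005], "twist": [0, 0, 0]},
    {"grip": 0, "translation": [0, 0, 0.001], "twist": [0, 0, 0]},
    {"grip": 0, "translation": [0, 0, 0.0013], "twist": [0, 0, 0]},
    {"grip": 0, "translation": [0, 0, 0.0013], "twist": [0, 0, 0]}
  ]
}}

```text
clock: 13.92
eef_pos: [0.535, 0.173, 0.0677]
tool_rot: [0.02, 1.0, -0.0, 0.0]
ft_force: [-2.4, -0.5, 10.4]
grip_width: 0.0152
```

{"api": "send_rows", "payload": {
  "deltas": [
    {"grip": 0, "translation": [0, 0, 0.0005], "twist": [0, 0, 0]},
    {"grip": 0, "translation": [0, 0, 0.001], "twist": [0, 0, 0]},
    {"grip": 0, "translation": [0, 0, 0.0013], "twist": [0, 0, 0]},
    {"grip": 0, "translation": [0, 0, 0.0013], "twist": [0, 0, 0]}
  ]
}}

```text
clock: 14.42
eef_pos: [0.535, 0.173, 0.0677]
tool_rot: [0.02, 1.0, 0.0, 0.001]
ft_force: [-4.6, -0.7, 11.4]
grip_width: 0.0149
```

{"api": "send_rows", "payload": {
  "deltas": [
    {"grip": 0, "translation": [0.0003, 0, 0.0014], "twist": [0, 0, 0]},
    {"grip": 0, "translation": [0.0003, 0, 0.0014], "twist": [0, 0, 0]},
    {"grip": 0, "translation": [0.0003, 0, 0.0014], "twist": [0, 0, 0]},
    {"grip": 0, "translation": [0.0003, 0, 0.0014], "twist": [0, 0, 0]},
    {"grip": 0, "translation": [0.0003, 0, 0.0014], "twist": [0, 0, 0]}
  ]
}}

```text
clock: 15.05
eef_pos: [0.535, 0.173, 0.0677]
tool_rot: [0.02, 1.0, 0.0, 0.001]
ft_force: [-2.8, -0.9, 12.0]
grip_width: 0.0149
```

Run:
```python
from h import *
plan((.535,.173,.0677),177.8)
s=camera('side');t=camera('top')
crop(s,180,180,300,270,6,'pics/s5.png');crop(t,130,150,230,230,6,'pics/t5.png')
print(jaws(s,(190,170,290,260)))
plan((.535,.173,.0677),177.8)
```

```text
clk 15.05 pos [0.535  0.173  0.0677] yaw 177.74 w 0.0149 j [ 0.31  0.48 -0.09  1.   -0.    0.35] F [-2.77 -0.85 12.02]
dt [-0. -0. -0.] | 0.0 tw [ 0.02  0.15 -0.06]
[-0.0, -0.0, -0.0] [0.02, 0.15, -0.06]
([([217.15, 227.5], [213, 222, 9, 13, 62]), ([214.83, 239.43], [208, 235, 15, 9, 70])], [([260.35, 244.37], [257, 238, 8, 14, 52])])
clk 15.15 pos [0.5349 0.173  0.0677] yaw 177.74 w 0.0151 j [ 0.31  0.48 -0.09  0.99 -0.    0.35] F [-1.92  0.07 11.63]
dt [-0.0001 -0.     -0.    ] | 0.0 tw [ 0.02  0.14 -0.06]
[-0.0001, -0.0, -0.0] [0.02, 0.14, -0.06]
```

View pics/s5.png

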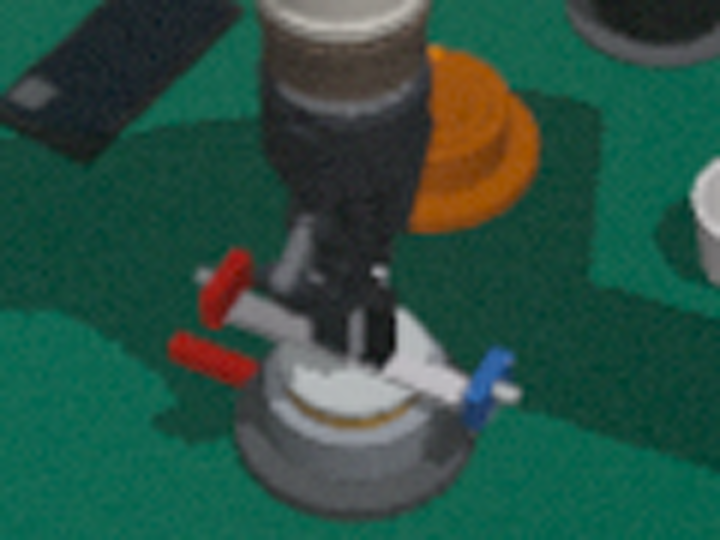

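View pics/t5.png

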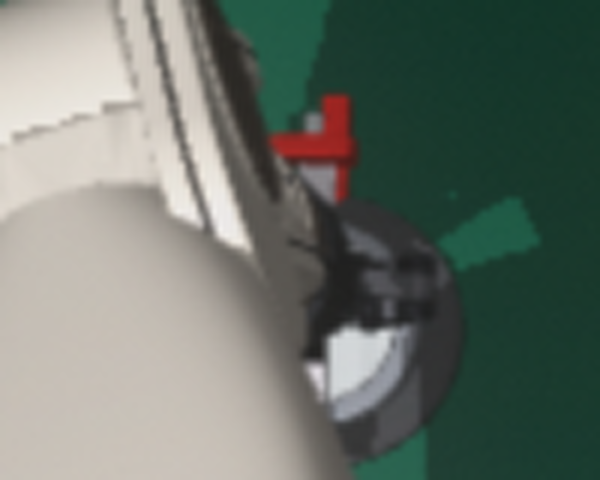

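The head is seated at the stop: z held at 0.0677 m while the push rose to about 16 N, and the jaw lies over the pointer (side view crop, around (225,290)). Now I'll take the load off.

{"api": "send_rows", "payload": {
  "deltas": [
    {"grip": 0, "translation": [0.0003, 0, 0.0009], "twist": [0, 0, 0]},
    {"grip": 0, "translation": [0.0003, 0, 0.0005], "twist": [0, 0, 0]},
    {"grip": 0, "translation": [0.0003, 0, 0.0005], "twist": [0, 0, 0]},
    {"grip": 0, "translation": [0.0003, 0, 0.0005], "twist": [0, 0, 0]}
  ]
}}

```text
clock: 15.65
eef_pos: [0.5349, 0.173, 0.0677]
tool_rot: [0.02, 1.0, 0.0, 0.002]
ft_force: [-1.4, -0.4, 6.8]
grip_width: 0.0153
```

Run:
```python
from h import *
plan((.535,.173,.0677),177.8)
s=camera('side')
for z in(.0636,.0656,.0676):
    A=onz(s,(217.15,227.5),z);B=onz(s,(260.35,244.37),z); print(z,(A+B)/2,np.linalg.norm(A-B),yawof(A,B))
```

```text
clk 15.65 pos [0.5349 0.173  0.0677] yaw 177.74 w 0.0153 j [ 0.31  0.48 -0.09  0.99 -0.    0.35] F [-1.44 -0.43  6.76]
dt [-0.0001 -0.      0.    ] | 0.0 tw [ 0.03  0.18 -0.06]
[-0.0001, -0.0, 0.0] [0.03, 0.18, -0.06]
0.0636 [0.53483137 0.17017793 0.0636    ] 0.1401833835082513 -2.38232994953545
0.0656 [0.53402761 0.17174746 0.0656    ] 0.13988483801260782 -2.3823299495354564
0.0676 [0.53322384 0.173317   0.0676    ] 0.13958629251696456 -2.3823299495355044
```

{"api": "send_rows", "payload": {
  "deltas": [
    {"grip": 0, "translation": [0.0001, 0, -0.0003], "twist": [0, 0.1, 0]},
    {"grip": 0, "translation": [0.0001, 0, -0.0003], "twist": [0, 0.1, 0]},
    {"grip": 0, "translation": [0.0001, 0, -0.0003], "twist": [0, 0.1, 0]}
  ]
}}

```text
clock: 16.08
eef_pos: [0.5348, 0.173, 0.0678]
tool_rot: [0.02, 1.0, 0.0, 0.001]
ft_force: [1.0, 0.2, 1.8]
grip_width: 0.0155
```

{"api": "send_rows", "payload": {
  "deltas": [
    {"grip": 0, "translation": [0, 0.0001, 0], "twist": [0, 0, -4]},
    {"grip": 0, "translation": [0, 0.0002, 0], "twist": [0, 0, -8]},
    {"grip": 0, "translation": [0, 0.0002, 0], "twist": [0, 0, -11]},
    {"grip": 0, "translation": [0, 0.0002, 0], "twist": [0, 0, -11]}
  ]
}}

```text
clock: 16.58
eef_pos: [0.5348, 0.1732, 0.0678]
tool_rot: [-0.076, 0.997, 0.0, 0.001]
ft_force: [0.7, 0.7, 2.7]
grip_width: 0.0152
```

Run:
```python
from h import *
plan((.535,.173,.0677),197.8)
```

```text
clk 16.575 pos [0.5348 0.1732 0.0678] yaw -171.3 w 0.0152 j [ 0.31  0.48 -0.09  1.   -0.    0.16] F [0.72 0.68 2.66]
dt [-0.0002 -0.0003  0.0001] | 0.0 tw [ 0.    0.08 -9.1 ]
[-0.0002, -0.0003, 0.0001] [0.0, 0.08, -9.1]
```

Forces stay small, so I'm continuing to about 20° CCW.

{"api": "send_rows", "payload": {
  "deltas": [
    {"grip": 0, "translation": [0, 0.0001, 0], "twist": [0, 0, -4]},
    {"grip": 0, "translation": [0, 0.0002, 0], "twist": [0, 0, -8]},
    {"grip": 0, "translation": [0, 0.0002, 0], "twist": [0, 0, -9.5]},
    {"grip": 0, "translation": [0, 0.0002, 0], "twist": [0, 0, -9.5]},
    {"grip": 0, "translation": [0, 0.0002, 0], "twist": [0, 0, -9.5]}
  ]
}}

```text
clock: 17.2
eef_pos: [0.5347, 0.1734, 0.0678]
tool_rot: [-0.158, 0.987, 0.0, 0.001]
ft_force: [-0.2, 0.8, 1.9]
grip_width: 0.0153
```

Run:
```python
from h import *
plan((.535,.173,.0677),177.8)
s=camera('side')
crop(s,180,180,300,270,6,'pics/s6.png')
r,b=jaws(s,(190,170,290,260)); print(r,b)
A=onz(s,min(r,key=lambda q:q[0][1])[0],.0656);B=onz(s,b[0][0],.0656); print((A+B)/2,np.linalg.norm(A-B),yawof(A,B))
```

```text
clk 17.2 pos [0.5347 0.1734 0.0678] yaw -161.84 w 0.0153 j [ 0.31  0.48 -0.09  1.   -0.   -0.  ] F [-0.21  0.76  1.9 ]
dt [-0.0001 -0.0005  0.0001] | 0.001 tw [1.000e-02 8.000e-02 2.036e+01]
[-0.0001, -0.0005, 0.0001] [0.01, 0.08, 20.36]
[([214.37, 236.81], [208, 228, 15, 16, 97])] [([263.12, 237.49], [262, 232, 4, 13, 41])]
[0.53076933 0.17593975 0.0656    ] 0.1387044523613463 23.68149708921791
```

View pics/s6.png

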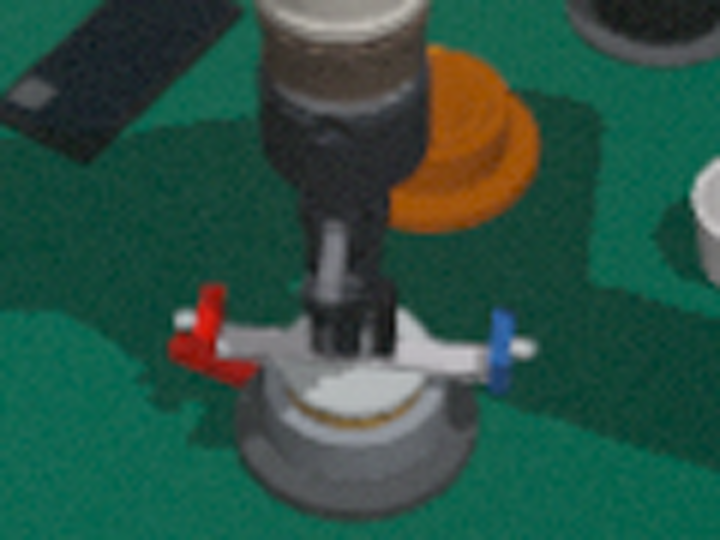

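The head has turned 20° CCW and is still seated; the red jaw now overlaps the pointer in this view. Next is clockwise.

{"api": "send_rows", "payload": {
  "deltas": [
    {"grip": 0, "translation": [0, -0.0001, 0], "twist": [0, 0, 4]},
    {"grip": 0, "translation": [0, -0.0002, 0], "twist": [0, 0, 9]},
    {"grip": 0, "translation": [0, -0.0003, 0], "twist": [0, 0, 14]},
    {"grip": 0, "translation": [0, -0.0004, 0], "twist": [0, 0, 19]},
    {"grip": 0, "translation": [0, -0.0004, 0], "twist": [0, 0, 20]}
  ]
}}

```text
clock: 17.88
eef_pos: [0.5348, 0.173, 0.0678]
tool_rot: [0.016, 1.0, 0.0, 0.001]
ft_force: [-0.3, 0.3, 2.7]
grip_width: 0.0153
```

{"api": "send_rows", "payload": {
  "deltas": [
    {"grip": 0, "translation": [0, -0.0001, 0], "twist": [0, 0, 4]},
    {"grip": 0, "translation": [0, -0.0002, 0], "twist": [0, 0, 9]},
    {"grip": 0, "translation": [0, -0.0003, 0], "twist": [0, 0, 14]},
    {"grip": 0, "translation": [0, -0.0004, 0], "twist": [0, 0, 19]},
    {"grip": 0, "translation": [0, -0.0004, 0], "twist": [0, 0, 20]}
  ]
}}

```text
clock: 18.5
eef_pos: [0.5347, 0.1725, 0.0677]
tool_rot: [0.189, 0.982, 0.0, 0.001]
ft_force: [0.5, 0.7, 4.0]
grip_width: 0.0154
```

Run:
```python
from h import *
plan((.535,.173,.0677),157.8)
```

```text
clk 18.5 pos [0.5347 0.1725 0.0677] yaw 158.19 w 0.0154 j [ 0.31  0.48 -0.09  1.   -0.    0.69] F [0.47 0.67 3.97]
dt [-0.0001  0.0005  0.    ] | 0.001 tw [0.03 0.06 0.39]
[-0.0001, 0.0005, 0.0] [0.03, 0.06, 0.39]
```

{"api": "send_rows", "payload": {
  "deltas": [
    {"grip": 0, "translation": [0, 0, -0.0002], "twist": [0, 0, 0.4]},
    {"grip": 0, "translation": [0, 0, -0.0002], "twist": [0, 0, 0.4]},
    {"grip": 0, "translation": [0, 0, -0.0002], "twist": [0, 0, 0.4]}
  ]
}}

```text
clock: 18.88
eef_pos: [0.5347, 0.1725, 0.0677]
tool_rot: [0.192, 0.981, 0.0, 0.0]
ft_force: [0.1, 0.6, 0.5]
grip_width: 0.0152
```

Run:
```python
from h import *
plan((.535,.173,.0677),177.8)
s=camera('side')
crop(s,180,180,300,270,6,'pics/s7.png')
r,b=jaws(s,(190,170,290,260)); print(r,b)
A=onz(s,min(r,key=lambda q:q[0][1])[0],.0656);B=onz(s,b[0][0],.0656); print((A+B)/2,np.linalg.norm(A-B),yawof(A,B))
```

```text
clk 18.875 pos [0.5347 0.1725 0.0677] yaw 157.82 w 0.0152 j [ 0.31  0.48 -0.09  1.   -0.    0.7 ] F [0.15 0.61 0.5 ]
dt [-0.0001  0.0006  0.    ] | 0.001 tw [ 1.000e-02  5.000e-02 -1.998e+01]
[-0.0001, 0.0006, 0.0] [0.01, 0.05, -19.98]
[([219.08, 226.33], [218, 224, 4, 5, 12]), ([214.7, 239.48], [208, 236, 15, 8, 69])] [([255.14, 249.67], [251, 244, 10, 13, 66])]
[0.53525666 0.18027809 0.0656    ] 0.13619201157981933 -15.208208877934618
```

View pics/s7.png

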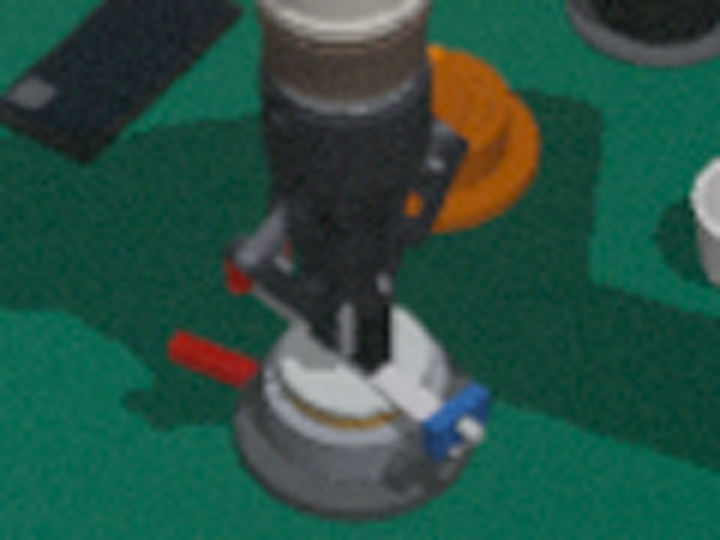

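It's now about 20° clockwise and seated, with the blue jaw at crop (458,420) and the red jaw mostly hidden behind the fingers. Now I'll return to the pointer.

{"api": "send_rows", "payload": {
  "deltas": [
    {"grip": 0, "translation": [0, 0.0001, 0], "twist": [0, 0, -4]},
    {"grip": 0, "translation": [0, 0.0002, 0], "twist": [0, 0, -9]},
    {"grip": 0, "translation": [0, 0.0003, 0], "twist": [0, 0, -14]},
    {"grip": 0, "translation": [0, 0.0004, 0], "twist": [0, 0, -19]},
    {"grip": 0, "translation": [0, 0.0004, 0], "twist": [0, 0, -20]}
  ]
}}

```text
clock: 19.55
eef_pos: [0.5348, 0.173, 0.0678]
tool_rot: [0.019, 1.0, 0.0, 0.0]
ft_force: [0.7, 0.1, 0.9]
grip_width: 0.0152
```

Run:
```python
from h import *
plan((.535,.173,.0677),177.8)
s=camera('side')
r,b=jaws(s,(190,170,290,260))
A=onz(s,min(r,key=lambda q:q[0][1])[0],.0656);B=onz(s,b[0][0],.0656); print((A+B)/2,np.linalg.norm(A-B),yawof(A,B))
```

```text
clk 19.55 pos [0.5348 0.173  0.0678] yaw 177.82 w 0.0152 j [ 0.31  0.48 -0.09  1.   -0.    0.35] F [0.74 0.07 0.88]
dt [-0.0002  0.      0.0001] | 0.0 tw [0.01 0.05 0.02]
[-0.0002, 0.0, 0.0001] [0.01, 0.05, 0.02]
[0.53410417 0.17191238 0.0656    ] 0.14002453315520555 -2.2448822828498156
```

{"api": "send_rows", "payload": {
  "deltas": [
    {"grip": 0.25, "translation": [0, 0, 0], "twist": [0, 0, 0]},
    {"grip": 0.4, "translation": [0, 0, 0], "twist": [0, 0, 0]},
    {"grip": 0.6, "translation": [0, 0, 0], "twist": [0, 0, 0]},
    {"grip": 0.6, "translation": [0, 0, 0], "twist": [0, 0, 0]}
  ]
}}

```text
clock: 20.1
eef_pos: [0.5347, 0.1729, 0.0677]
tool_rot: [0.019, 1.0, 0.0, 0.0]
ft_force: [-0.4, -0.4, -0.1]
grip_width: 0.0512
```

{"api": "send_rows", "payload": {
  "deltas": [
    {"grip": 0.7, "translation": [0, 0, -0.01], "twist": [0, 0, 0]},
    {"grip": 0.7, "translation": [0, 0, -0.03], "twist": [0, 0, 0]},
    {"grip": 0.7, "translation": [0, 0, -0.06], "twist": [0, 0, 0]},
    {"grip": 0.7, "translation": [0, 0, -0.1], "twist": [0, 0, 0]},
    {"grip": 0.7, "translation": [0, 0, -0.14], "twist": [0, 0, 0]}
  ]
}}

```text
clock: 20.72
eef_pos: [0.5346, 0.1728, 0.2096]
tool_rot: [0.019, 1.0, 0.0, 0.001]
ft_force: [1.2, 0.2, 0.3]
grip_width: 0.0597
```

Run:
```python
from h import *
plan((.4,.1,.22),177.8)
s=camera('side');t=camera('top')
crop(s,180,180,300,270,6,'pics/s8.png');crop(t,110,130,230,230,6,'pics/t8.png')
r,b=jaws(s,(190,170,290,260)); print(r,b)
A=onz(s,min(r,key=lambda q:q[0][1])[0],.0656);B=onz(s,b[0][0],.0656); print((A+B)/2,np.linalg.norm(A-B),yawof(A,B))
```

```text
clk 20.725 pos [0.5346 0.1728 0.2096] yaw 177.81 w 0.0597 j [ 0.31  0.37  0.13  1.33 -0.    0.35] F [1.22 0.15 0.33]
dt [ 0.1317 -0.0779 -0.0106] | 0.153 tw [0.02 0.07 0.01]
[0.1317, -0.0779, -0.0106] [0.02, 0.07, 0.01]
[([217.37, 227.08], [214, 221, 8, 14, 62]), ([214.72, 239.34], [208, 235, 15, 9, 65])] [([260.5, 244.12], [258, 238, 7, 14, 50])]
[0.53411766 0.17037928 0.0656    ] 0.14012471978209914 -2.6720784335704963
```

View pics/s8.png

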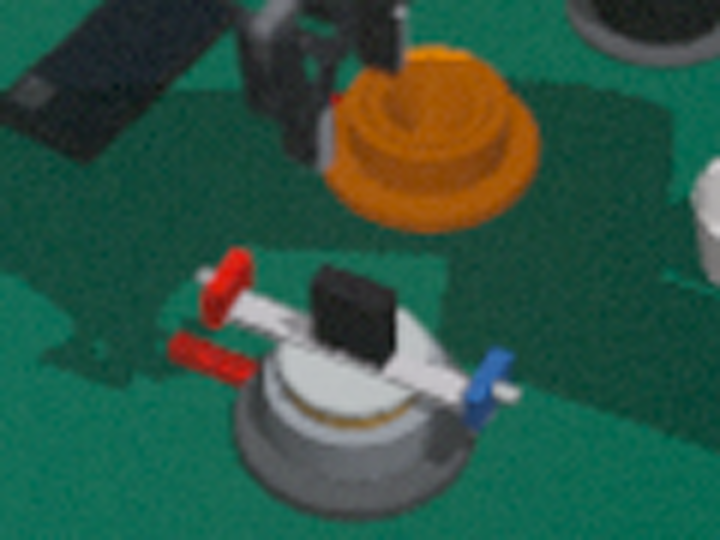

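View pics/t8.png

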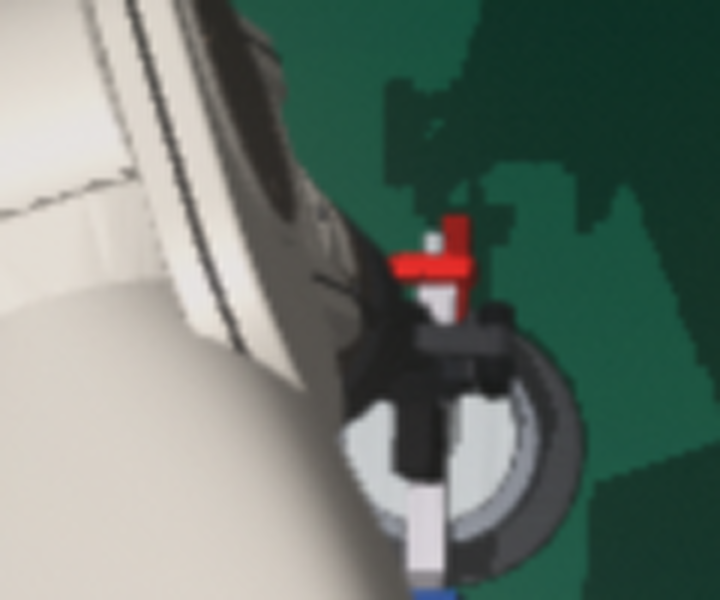

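The head stands upright in the cup with the jaw over the pointer. I'll move the arm clear for a final unobstructed check.

{"api": "send_rows", "payload": {
  "deltas": [
    {"grip": 0.7, "translation": [0.04, -0.04, -0.02], "twist": [0, 0, 0]},
    {"grip": 0.7, "translation": [0.08, -0.09, -0.03], "twist": [0, 0, 0]},
    {"grip": 0.7, "translation": [0.12, -0.13, -0.03], "twist": [0, 0, 0]},
    {"grip": 0.7, "translation": [0.13, -0.17, -0.03], "twist": [0, 0, 0]},
    {"grip": 0.7, "translation": [0.13, -0.17, -0.03], "twist": [0, 0, 0]}
  ]
}}

```text
clock: 21.45
eef_pos: [0.3997, 0.0071, 0.2423]
tool_rot: [0.021, 1.0, 0.002, 0.006]
ft_force: [0.2, 0.0, 0.1]
grip_width: 0.0599
```

Run:
```python
from h import *
s=camera('side');t=camera('top')
cv2.imwrite('pics/t9.png',t['color'])
r,b=jaws(s,(190,170,290,260)); rt,bt=jaws(t,(130,110,250,260)); print(r,b,rt,bt)
S=min(r,key=lambda q:q[0][1])[0]
A=onz(s,S,.0656);B=onz(s,b[0][0],.0656); print((A+B)/2,yawof(A,B))
if bt: print("blue tri",tri(t,bt[0][0],s,b[0][0]))
```

```text
[([229.3, 194.93], [224, 192, 13, 7, 46]), ([217.31, 227.32], [214, 222, 8, 13, 59]), ([214.8, 239.41], [208, 236, 15, 8, 64])] [([260.24, 244.54], [257, 239, 8, 13, 50])] [([183.01, 173.18], [175, 166, 14, 17, 99])] [([179.29, 229.64], [173, 228, 14, 5, 56])]
[0.54917054 0.10303617 0.0656    ] -40.39111272961769
blue tri (array([0.46455307, 0.17520919, 0.0653459 ]), np.float64(0.000594719334235887))
```

View pics/t9.png

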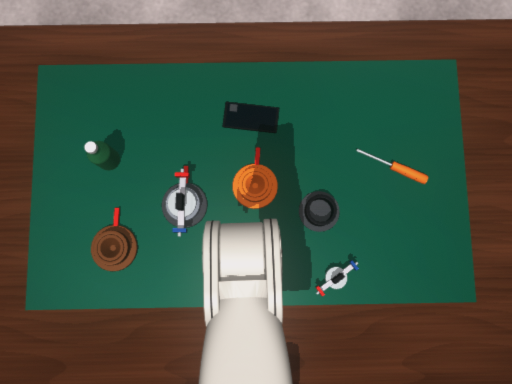

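The head is at top-view (181,201) with its red jaw over the pointer at (182,174). The triangulated blue jaw height is 65.3 mm, against 65.6 mm expected. The bystanders haven't moved and the arm is clear, so I'm handing in.

Run:
```python
from h import *
s=camera('side');t=camera('top')
A=onz(s,(217.31,227.32),.0656);B=onz(s,(260.24,244.54),.0656); print((A+B)/2,np.linalg.norm(A-B),yawof(A,B))
print(tri(t,(181.5,175),s,(217.31,227.32)))
print(bot.get_obs()["joint_vel"].round(3),bot.get_obs()["clock"])
print(bot.job_done())
```

```text
[0.53399748 0.1716851  0.0656    ] 0.13983598398351618 -3.004493470601897
(array([0.60230103, 0.17028295, 0.06849056]), np.float64(0.00027377820453055056))
[ 0.01   0.009  0.003 -0.001 -0.001 -0.004] 21.65
the job is handed in; nothing more can be done
None
```

I did every step of the task and handed the job in at about 21.7 s; no verdict was reported.

- **Pressing:** I lifted the head from the stand and set it in the grey base's brass cup. I pressed the cup down about 13 mm until it stopped moving. There the push rose from about 8 N to about 16 N (wrist reading plus the head's weight), and I held it for over 0.6 s.
- **Rocking:** I reduced the push to between about 5 and 8 N and turned the head 20° counter-clockwise, then 20° clockwise of the pointer. It stayed down in its seat, with the tool height constant within 0.1 mm. I then turned it back over the pointer and let go.

**Last checks:**
- The head measures at (0.534, 0.172) m, about 1 mm from my estimate of the base axis, which is within the 2 mm camera calibration. The jaw heights came out at 65 to 68 mm, against 65.6 mm expected.
- The head's direction read between −2.2° and −3.0°, and the pointer between −2.1° and −2.6°, so the red jaw is about 1 mm from the pointer's line.
- The bystanders look unmoved in the last picture, and the arm stands clear of everything.

**Checks that misread:**
- In one counter-clockwise picture the red jaw overlapped the pointer, so that reading was off.
- In the clockwise picture the fingers hid most of the red jaw.
- Once, after release, my script picked the orange look-alike's pointer instead of the jaw.

I set those readings aside; for the two turned positions I went by the tool's angle and the look of the picture, and I measured the released head again afterwards.

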